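# Put the bench drivers back in the covered tool holder

### The arm

A 6-joint arm with a two-finger parallel gripper is mounted at the origin on the work surface. World frame = base frame: x ahead of the robot, y to its left, z up, the work surface at z = 0. Lengths are in m, angles in rad, forces in N, time in s.
With the tool pointing down it reaches from about 0.35 to 0.85 m from the base axis. Payload 8.1 kg.
Tool frame: the origin (TCP) lies at the very end of the fingers, on their centre line; the grasp point (between the pads) lies 19 mm behind it (r.grasp_offset is the distance from the TCP to the grasp point, in m); z points along the fingers, y is the line along which they close (so a half turn about z gives the same grasp; the last joint's range is limited). The gripper opens to 85 mm and grips with 20 to 120 N. Pads are 22 mm wide; open, the fingers measure 114 mm over their backs; the gripper's body (76 mm by 85 mm) begins 54 mm behind the grasp point. The pads swing forward as they close: fully open they stand 13 mm farther back than shut.
Start: joints at [1.176, 0.13, 1.488, -0, 1.523, -0.085], TCP at [0.183, 0.571, 0.231] pointing down, gripper open.
Joint ranges: [-2.96, 2.96], [-0.89, 2.26], [0.02, 2.5], [-1.34, 4.48], [0, 2.73], [-2.66, 2.66]. Speed limits (rad/s): [2.39, 2.39, 2.79, 3.14, 3.14, 3.14].

### API

Orientations are given as a unit quaternion [w, x, y, z].
In Python, from plant import r gives the robot as it stands.
- The arm moves only by the shell command python3 -m inch 'ROWS' [OPENING] [FORCE]. ROWS is JSON, a list of rows, each a list of 4 numbers: the shift along the tool's x, y, z in m, then the turn about the tool's z in degrees. In form: [[dx, dy, dz, yaw], ...]. A call has 1 to 20 rows; each row is the pose to reach, as a shift and turn from the pose commanded when the call began, along the tool's axes at that moment; what a row does not reach only later rows make up. A row lasts 1/12 s, in which the tool goes at most 41.7 mm and 7.16 degrees, less where a joint would pass 70% of its speed; a pose out of reach is approached as far as the arm can. A call with a gripper value outside its range is refused whole. OPENING is the opening, from 0 (shut) to 1 (fully open), set as the call begins (- or left out, the last holds). The fingers move at their own pace and stop on an object; FORCE is the grip in N (left out, the last holds). Time passes only in rows, so rows that repeat a pose let the fingers close. It gives the time, the measured TCP pose, the force, the opening and the grip force at its end, in the units of the state.
- r.get_state(): the state, without advancing time (a new reading comes with each control period).
- r.capture(name): name is "scene" or "side" or "wrist"; returns a dict with "img" (400x640x3 uint8, blue, green, red), "range_z" (400x640 float32, m along the optical axis (not along the pixel's ray), 0 where there is no reading), "fx", "fy", "cx", "cy" (pixels), "eye" and "rotation" of the camera in the world; the wrist camera has in their place "T_tool_cam" (4x4, takes a point from camera to tool coordinates, whose origin is the TCP and whose axes are the flange's). Camera axes: x right, y down, z forward; pixel columns grow to the right and rows downward; lengths in m; the calibration is good to about 2 mm. The wrist camera is an equidistant fisheye: a pixel r from the principal point sees the ray r / f radians off the axis. A picture is of the moment at which its call begins: read the wrist's pose just before it.
- r.hand_in(): hands the job in; it is judged then, once.
Trained networks look in a picture, given as the dict that the camera call returned (one of the last four; its "shot" number tells which), for a name from the list of things; names that differ only in an ending like _2 or _b are one class to them, and where a whole thing is asked for, a point or a joint stands for the part that bears it (a point fixed in the world has none). Each returns a list of dicts, best first, with "confidence" (0 to 1); they miss things now and then, are a little off and sometimes report something else, mostly with a low value. They report only what shows in the picture. A call takes as long as a camera call. They do not tell look-alikes from the thing itself.
- r.find_in(target, picture): "location" ([column, row] in pixels, amid what is visible of it).
The state is a dict: "t": time; "joint_pos": joint angles; "joint_velocities": joint speeds; "effort": joint torques, N m; "tool_pos": TCP position; "tool_rot": TCP orientation; "contact_force": force on the tool from outside, world axes, zero at the start; "torque": the same for the moment, N m; "grip_width": finger opening in m; "gripper_force": force on a finger pad.
Only numpy, scipy, OpenCV 4.12 (cv2) and the standard library are available. Lean on these libraries where they do the work, as an engineer would, in place of code of your own. Each camera call takes 0.05 s, during which the arm holds its last target. There are 200 camera calls.

### The job

Slide the blue cover of the tool holder fully open, then take the two drivers off the slanted rest and drop each one tip-down into its own well, the yellow one in the well with the yellow border and the red one in the well with the red border, so that both stand on the bottom of their wells. Leave the can, the toy car, the tin and the spool where they are.

Things in the scene. Friction and masses are not known exactly. Their poses are not given: they have to be found in the camera images.
- tester: Yellow-handled driver, 170 long: round handle 18 in diameter, 100 long; steel shank 6 in diameter, 70 long; 60 g. Origin at the end of the steel tip; z runs from the tip to the handle end (handle at z 70 to 170). Starts on the slanted rest, handle up, z leaning 35 degrees from vertical towards the rest's -x, the top 58 of the handle free above the board.
- driver: Red-handled driver, 170 long: round handle 18 in diameter, 100 long; steel shank 6 in diameter, 70 long; 60 g. Origin at the end of the steel tip; z runs from the tip to the handle end (handle at z 70 to 170). Starts on the slanted rest, handle up, z leaning 35 degrees from vertical towards the rest's -x, the top 58 of the handle free above the board.
- rest: Fixed wooden rest 170 wide (y), origin on the table. Its board leans 35 degrees from vertical towards -x (robot side); top edge 122 high at x = -64. The drivers lie on its +x face at y = +45 and -45 (either colour in either), tips on a ledge 35 high, between low side ribs; lift them straight up or along their own axis. Base plate 125 x 170 x 10.
- holder: Fixed grey tool holder, block 64 (x) by 262 (y) by 96 high. Origin on the table midway between its two wells; the block runs from y = +65 to -197. Square wells 25 x 25 open upward at y = +35 (yellow border) and y = -35 (red border), bottoms 6 above the table; beyond y = -65 it is solid.
- well_yellow (a point): Centre of the mouth of the yellow-bordered well, 25 x 25 and 90 deep, 96 above the table. Axes as the holder's. Hidden under the cover while that is closed.
- well_red (a point): Centre of the mouth of the red-bordered well, 25 x 25 and 90 deep, 96 above the table. Axes as the holder's. Hidden under the cover while that is closed.
- cover (a joint): Sliding travel in m of the blue cover (plate 54 x 130 x 5, its top 103 above the table). 0 = closed over both wells; it slides towards the holder's -y side to its stop at 0.130, and stays where it is left. It starts 0 to 0.025 open. Needs about 2 N.
- cover_grip (a point): Point on the cover's upright black grip bar, which moves with the cover: bar 14 (x) by 44 (y), its top 5 above this point and its foot (the cover's plate) 23 below. Axes as the holder's.
- can: Bystander: blue-labelled paint can, 66 in diameter, 100 high, origin at the centre of its underside.
- toy_car: Bystander: red toy car, 86 x 44 x 44 high, origin on the table under its middle.
- tin: Bystander: low brass-coloured tin, 80 in diameter, 45 high, origin at the centre of its underside.
- spool: Bystander: copper spool standing on end, 52 in diameter, 36 high, origin at the centre of its underside.
Things that resemble listed ones, but are neither listed nor needed, are in the scene too. Of the things like the tester, leave any that is white; of the rest the smaller one is meant. Several things have the shape of the driver; the one meant has the colours described above.

How it is judged:
On the way:
1. the cover is slid fully open (at least 118 mm) (value of joint cover above 0.118 m), for 0.2 s.
At the end, for the whole second after the job is handed in: Yellow driver tip-down in the yellow-bordered well, red driver in the red-bordered well: each tip within 18 mm of the well's centre line and less than 10 mm above its bottom, leaning less than 0.25 rad, at rest; cover open more than 115 mm (horizontal distance between tester and well_yellow below 0.018 m and z of each of tester, driver in the frame of holder below 0.016 m and angle between each of tester, driver's own z axis and vertical below 0.25 rad and linear speed of each of tester, driver below 0.02 m/s and horizontal distance between driver and well_red below 0.018 m and value of joint cover above 0.115 m); the robot touches nothing.
It fails at once if the paint can is pushed more than 25 mm from its place, or tipped over (distance of can from where it was at the start of the episode above 0.025 m or angle between can's own z axis and vertical above 0.5 rad).
It fails at once if the toy car is pushed more than 25 mm from its place, or tipped over (distance of toy_car from where it was at the start of the episode above 0.025 m or angle between toy_car's own z axis and vertical above 0.5 rad).
It fails at once if the brass tin is pushed more than 25 mm from its place, or tipped over (distance of tin from where it was at the start of the episode above 0.025 m or angle between tin's own z axis and vertical above 0.5 rad).
It fails at once if the copper spool is pushed more than 25 mm from its place, or tipped over (distance of spool from where it was at the start of the episode above 0.025 m or angle between spool's own z axis and vertical above 0.5 rad).
It also fails if it takes over 67 s, if anything falls off the work surface, if the arm or the gripper's body presses on something with over 40 N, if the wrist force passes 120 N, or if a joint passes its speed limit or range.

## Working session

There is one attempt and no reset: what is moved stays moved. The work goes in short steps, Python scripts to look and compute and a shell command to move; the robot and the scene stay as the last step left them, time stands still between calls to the robot, and variables do not carry over. Pictures are saved under pics/ and viewed, at most 10 in all, crops included, and the job is handed in when it is done.

```bash
ls; mkdir -p pics
cat > h.py <<'E'
import numpy as np, cv2
from plant import r
from scipy.spatial.transform import Rotation as R
def q2R(q): return R.from_quat([q[1],q[2],q[3],q[0]]).as_matrix()
def world(c,u,v,rad=0):
    u=np.asarray(u);v=np.asarray(v)
    z=c["range_z"][v.astype(int),u.astype(int)]
    p=np.stack([(u-c["cx"])/c["fx"]*z,(v-c["cy"])/c["fy"]*z,z],-1)
    return p@np.array(c["rotation"]).T+np.array(c["eye"])
def cloud(c):
    v,u=np.mgrid[0:400,0:640]; return world(c,u,v)
E
python3 - <<'E'
from h import *
s=r.get_state();print(s["t"],s["tool_pos"],s["tool_rot"])
for n in ["scene","side"]:
    c=r.capture(n); cv2.imwrite(f"pics/{n}.png",c["img"]); np.save(f"{n}.npy",c,allow_pickle=True)
    print(n,c["eye"],np.round(c["rotation"],3).tolist(),c["fx"])
    for t in ["tester","driver","rest","holder","cover","cover_grip","can","toy_car","tin","spool"]:
        for d in r.find_in(t,c)[:4]:
            u,v=map(int,d["location"])
            print(t,round(d["confidence"],2),(u,v),np.round(world(c,u,v),3))
E
```

```text
pics
0.0 [0.18269194 0.57092469 0.23024932] [-2.08776430e-04  1.54273441e-01  9.88027751e-01 -9.08643276e-04]
scene [1.35523059 0.04768779 0.92351201] [-0.304, 0.708, 0.587, -0.249] 411.90090575018564Traceback (most recent call last):
  File "<stdin>", line 9, in <module>
  File "h.py", line 9, in world
    return p@np.array(c["rotation"]).T+np.array(c["eye"])
           ~^~~~~~~~~~~~~~~~~~~~~~~~~~
ValueError: matmul: Input operand 1 has a mismatch in its core dimension 0, with gufunc signature (n?,k),(k,m?)->(n?,m?) (size 4 is different from 3)
```

Rotation is a quaternion.

```bash
sed -i 's/np.array(c\["rotation"\]).T/q2R(c["rotation"]).T/' h.py
python3 - <<'E'
from h import *
for n in ["scene","side"]:
    c=r.capture(n); cv2.imwrite(f"pics/{n}.png",c["img"]); np.save(f"{n}.npy",c,allow_pickle=True)
    print(n,c["eye"],c["fx"])
    for t in ["tester","driver","rest","holder","cover","cover_grip","can","toy_car","tin","spool"]:
        for d in r.find_in(t,c)[:5]:
            u,v=map(int,d["location"])
            print(t,round(d["confidence"],2),(u,v),np.round(world(c,u,v),3))
a=cv2.imread("pics/scene.png");b=cv2.imread("pics/side.png")
cv2.imwrite("pics/both.png",cv2.resize(np.vstack([a,b]),(480,600)))
E
```

```text
scene [1.35523059 0.04768779 0.92351201] 411.90090575018564
tester 0.79 (318, 214) [0.591 0.17  0.124]
tester 0.72 (300, 300) [0.78  0.09  0.019]
tester 0.68 (344, 177) [0.343 0.3   0.025]
driver 0.64 (346, 204) [0.568 0.253 0.124]
driver 0.49 (434, 204) [0.513 0.552 0.016]
rest 0.59 (335, 232) [0.606 0.215 0.057]
cover 0.84 (189, 209) [ 0.487 -0.178  0.104]
cover_grip 0.58 (190, 204) [ 0.477 -0.174  0.113]
can 0.98 (210, 296) [ 0.784 -0.116  0.103]
toy_car 0.61 (179, 303) [ 0.751 -0.201  0.046]
tin 0.56 (410, 234) [0.642 0.424 0.046]
spool 0.61 (264, 186) [0.356 0.034 0.039]
side [0.04905594 1.06287533 1.07977577] 438.8741899696265
tester 0.67 (347, 252) [0.375 0.306 0.023]
driver 0.55 (260, 300) [0.52  0.564 0.018]
driver 0.48 (300, 195) [0.558 0.259 0.143]
rest 0.74 (294, 214) [0.56  0.297 0.094]
holder 0.59 (383, 130) [ 0.466 -0.189  0.12 ]
cover 0.68 (381, 134) [ 0.468 -0.176  0.11 ]
cover_grip 0.85 (378, 132) [ 0.474 -0.16   0.127]
can 0.62 (305, 133) [ 0.741 -0.097  0.077]
toy_car 0.73 (322, 129) [ 0.723 -0.201  0.034]
tin 0.68 (253, 253) [0.615 0.451 0.045]
tin 0.41 (387, 130) [ 0.459 -0.216  0.104]
spool 0.7 (254, 253) [0.614 0.449 0.043]
```

View pics/scene.png

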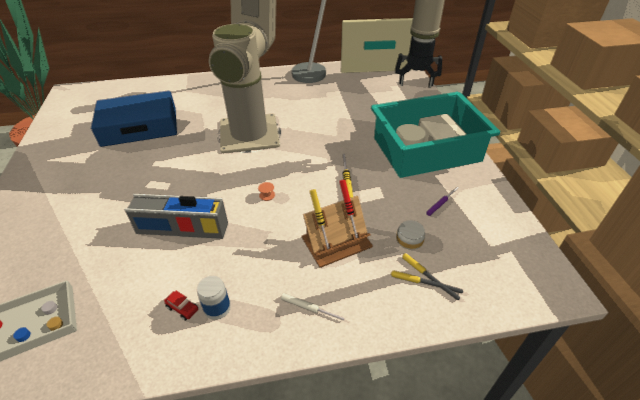

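View pics/side.png

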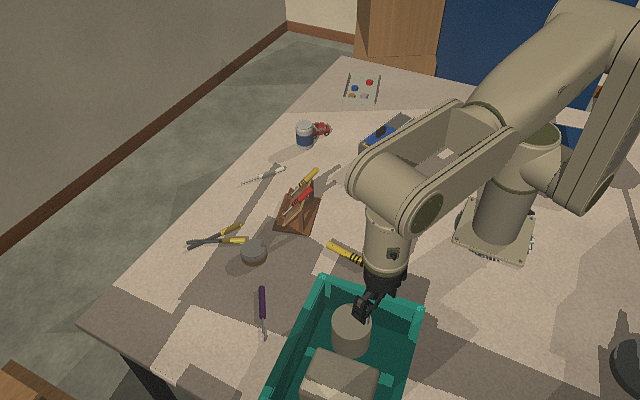

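Scene shows: grey holder at about (178,215) with the blue cover and its black grip at (188,201), and the rest at (337,232) with a yellow driver (318,210) and a red one (347,195). Yellow candidates are the one on the rest, a bigger yellow one lying on the table at (346,177) and a white one at (310,307). Red-shaped candidates are the red one on the rest and a purple one at (438,204). The description fits the two on the rest; I confirm this in a crop and fit the geometry.

Run:
```python
from h import *
c=np.load("scene.npy",allow_pickle=True).item()
P=cloud(c); img=c["img"]; hsv=cv2.cvtColor(img,cv2.COLOR_BGR2HSV).astype(int)
X,Y,Z=P[...,0],P[...,1],P[...,2]
cv2.imwrite("pics/crop.png",np.hstack([cv2.resize(img[165:275,285:385],(400,440),interpolation=2),cv2.resize(img[180:250,120:235],(400,440),interpolation=2)]))
def box(m,name):
    p=P[m][:,:2].astype(np.float32); (cx,cy),(w,h),a=cv2.minAreaRect(p*1000)
    print(name,m.sum(),np.round(p.mean(0),3),"rect",round(cx,1),round(cy,1),round(w,1),round(h,1),round(a,1)); return cv2.boxPoints(((cx,cy),(w,h),a))
v,u=np.mgrid[0:400,0:640]
H=(u>110)&(u<235)&(v>180)&(v<250)
top=H&(Z>.090)&(Z<.109); print(np.round(box(top,"holder top")))
blue=(hsv[...,0]>100)&(hsv[...,0]<125)&(hsv[...,1]>150)&(hsv[...,2]>110)
print(np.round(box(top&blue&(Z>.099),"cover")))
blk=H&(hsv[...,2]<60)&(Z>.108)&(Z<.16); box(blk,"grip"); print("gripz",np.percentile(Z[blk],[5,50,95]))
G=H&(Z>.118)&(Z<.15); print(np.round(box(G,"grip by z"))); print("z",np.percentile(Z[G],[5,50,95]))
# table
T=(u>250)&(u<300)&(v>230)&(v<280); print("table z",np.median(Z[T]))
Rr=(u>290)&(u<385)&(v>170)&(v<270)
for nm,m in [("yellow",(hsv[...,0]>18)&(hsv[...,0]<32)&(hsv[...,1]>170)&(hsv[...,2]>120)),("red",((hsv[...,0]<7)|(hsv[...,0]>172))&(hsv[...,1]>170)&(hsv[...,2]>80))]:
    m=m&Rr&(Z>.06); p=P[m]; q=p.mean(0); s=np.linalg.svd(p-q)[2][0]; s*=np.sign(s[2]); t=(p-q)@s
    print(nm,m.sum(),q.round(4),"axis",s.round(3),"lean",np.degrees(np.arccos(s[2])).round(1),"ends",(q+s*np.percentile(t,[1,99])[:,None]).round(3).tolist())
m=Rr&(Z>.006)&(Z<.014); print(np.round(box(m,"restbase")))
m=Rr&(Z>.03)&(Z<.125)&(hsv[...,0]<18)&(hsv[...,1]>90)
# board plane by RANSAC
p=P[m]; best=0; g=np.random.default_rng(0)
for i in range(800):
    a=p[g.choice(len(p),3,False)]; n=np.cross(a[1]-a[0],a[2]-a[0]); n/=np.linalg.norm(n)+1e-12; k=abs((p-a[0])@n)<.003
    if k.sum()>best and abs(n[2])<.8: best=k.sum(); K=k
q=p[K].mean(0); n=np.linalg.svd(p[K]-q)[2][2]; n*=np.sign(n[2]); print("board",K.sum(),q.round(3),n.round(3),"lean",np.degrees(np.arcsin(n[2])),"az",np.degrees(np.arctan2(n[1],n[0])))
```

```text
holder top 1671 [ 0.463 -0.224] rect 457.4 -221.8 262.9 71.8 75.4
[[ 390. -340.]
 [ 459. -358.]
 [ 525. -104.]
 [ 456.  -86.]]
cover 407 [ 0.473 -0.177] rect 469.8 -180.1 129.3 51.0 76.4
[[ 430. -237.]
 [ 479. -249.]
 [ 510. -123.]
 [ 460. -111.]]
grip 137 [ 0.474 -0.179] rect 473.2 -180.1 42.8 14.4 82.4
gripz [0.10949669 0.12442026 0.13423698]
grip by z 119 [ 0.472 -0.18 ] rect 469.8 -181.1 45.8 18.5 81.1
[[ 457. -202.]
 [ 475. -205.]
 [ 482. -160.]
 [ 464. -157.]]
z [0.11880108 0.13055211 0.13467749]
table z 0.002080658329993823
yellow 153 [0.599  0.1652 0.1655] axis [ 0.699 -0.11   0.707] lean 45.0 ends [[0.568, 0.17, 0.135], [1.352, 0.047, 0.927]]
red 188 [0.5608 0.2539 0.1448] axis [ 0.682 -0.187  0.707] lean 45.0 ends [[0.542, 0.259, 0.125], [0.566, 0.252, 0.151]]
restbase 788 [0.603 0.226] rect 488.3 244.6 315.1 411.0 78.1
[[255. 133.]
 [657.  48.]
 [722. 357.]
 [320. 441.]]
board 1442 [0.595 0.216 0.074] [0.786 0.218 0.579] lean 35.34551556504135 az 15.516409709314532
```

View pics/crop.png

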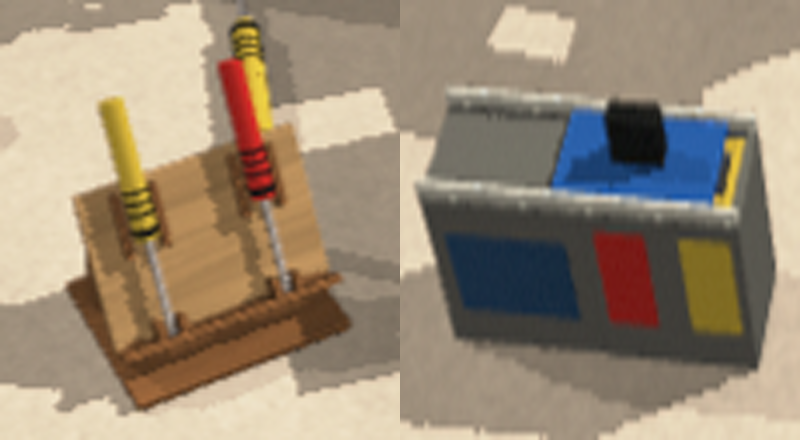

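The crop confirms a plain yellow driver and a red-handled driver on the rest; the banded yellow one behind them lies on the table and is bigger. The cover is about 22 mm open (yellow border showing), with the grip bar upright on it. Next I'll compute the cover move and a better driver fit.

```bash
cat >> h.py <<'E'
def plan(xyz,ydeg):
    "tool-axis shift and yaw to bring TCP to xyz with tool y along world azimuth ydeg (mod 180)"
    s=r.get_state(); M=q2R(s["tool_rot"]); cur=np.degrees(np.arctan2(M[1,1],M[0,1]))
    d=(ydeg-cur+90)%180-90
    print("t",round(s["t"],2),"TCP",np.round(s["tool_pos"],4),"j",np.round(s["joint_pos"],2),"| shift",np.round(M.T@(np.array(xyz)-s["tool_pos"]),4),"yaw",round(-d,1),"or",round(-d+180*np.sign(d),1))
def fitdrivers(c,yaw=15.5):
    P=cloud(c);hsv=cv2.cvtColor(c["img"],cv2.COLOR_BGR2HSV).astype(int);y=np.radians(yaw);s35,c35=np.sin(np.radians(35)),np.cos(np.radians(35))
    ax=np.array([-s35*np.cos(y),-s35*np.sin(y),c35]); out={}
    for nm,m in [("yellow",(hsv[...,0]>18)&(hsv[...,0]<32)),("red",(hsv[...,0]<7)|(hsv[...,0]>172))]:
        m=m&(hsv[...,1]>150)&(hsv[...,2]>90)&(P[...,2]>.09)&(P[...,2]<.19)&(abs(P[...,0]-.57)<.07)&(abs(P[...,1]-.21)<.1)
        p=P[m]; q=np.median(p,0); d=p-q; s=np.linalg.svd(d[np.linalg.norm(d,axis=1)<.05])[2][0]; s*=np.sign(s[2])
        e=c["eye"]-q; e-=ax*(e@ax); e/=np.linalg.norm(e); t=(p-q)@ax
        ctr=q+.0071*-e; top=ctr+ax*np.percentile(t,98)
        print(nm,m.sum(),"fit axis",s.round(3),"want",ax.round(3),"ctr",ctr.round(4),"top",top.round(4),"@z.155",(ctr+ax*(.155-ctr[2])/ax[2]).round(4)); out[nm]=ctr
    return out
E
python3 - <<'E'
from h import *
for n in ["scene","side"]: fitdrivers(np.load(n+".npy",allow_pickle=True).item())
plan([.471,-.1805,.23],-14.2)
E
```

```text
yellow 190 fit axis [-0.526 -0.155  0.836] want [-0.553 -0.153  0.819] ctr [0.5752 0.1693 0.1363] top [0.5495 0.1622 0.1743] @z.155 [0.5626 0.1658 0.155 ]
red 184 fit axis [-0.536 -0.173  0.826] want [-0.553 -0.153  0.819] ctr [0.5488 0.2553 0.1384] top [0.5241 0.2485 0.1751] @z.155 [0.5377 0.2522 0.155 ]
yellow 81 fit axis [-0.566 -0.172  0.807] want [-0.553 -0.153  0.819] ctr [0.5659 0.1661 0.1519] top [0.5496 0.1616 0.176 ] @z.155 [0.5638 0.1655 0.155 ]
red 100 fit axis [-0.558 -0.221  0.8  ] want [-0.553 -0.153  0.819] ctr [0.5433 0.2529 0.1518] top [0.5272 0.2484 0.1757] @z.155 [0.5411 0.2523 0.155 ]
t 1.2 TCP [0.1829 0.5714 0.2313] j [ 1.18  0.13  1.49 -0.    1.52 -0.09] | shift [-0.5036 -0.6283  0.0013] yaw 86.4 or -93.6
```

```bash
python3 -m inch '[[-0.504,-0.628,0,86.4],[-0.504,-0.628,0,86.4],[-0.504,-0.628,0,86.4],[-0.504,-0.628,0,86.4],[-0.504,-0.628,0,86.4],[-0.504,-0.628,0,86.4],[-0.504,-0.628,0,86.4],[-0.504,-0.628,0,86.4],[-0.504,-0.628,0,86.4],[-0.504,-0.628,0,86.4],[-0.504,-0.628,0,86.4],[-0.504,-0.628,0,86.4],[-0.504,-0.628,0,86.4],[-0.504,-0.628,0,86.4],[-0.504,-0.628,0,86.4],[-0.504,-0.628,0,86.4],[-0.504,-0.628,0,86.4],[-0.504,-0.628,0,86.4],[-0.504,-0.628,0,86.4],[-0.504,-0.628,0,86.4]]' 0.5 40
python3 - <<'E'
from h import *
plan([.471,-.1805,.111],-14.2)
E
```

```text
t: 2.87
tool_pos: [0.4722, -0.1852, 0.2311]
tool_rot: [0.001, 0.79, 0.613, -0.0]
contact_force: [0.9, 0.4, 0.6]
grip_width: 0.0431
gripper_force: 0.0
t 2.87 TCP [ 0.4722 -0.1852  0.2311] j [-0.47 -0.12  1.74 -0.    1.52 -0.22] | shift [ 0.0045 -0.0024  0.12  ] yaw -0.1 or 179.9
```

```bash
python3 -m inch '[[0.004,-0.001,0.04,0],[0.004,-0.001,0.08,0],[0.004,-0.001,0.105,0],[0.004,-0.001,0.119,0],[0.004,-0.001,0.119,0],[0.004,-0.001,0.119,0],[0.004,-0.001,0.119,0]]' && python3 -m inch '[[0,0,0,0],[0,0,0,0],[0,0,0,0],[0,0,0,0],[0,0,0,0],[0,0,0,0]]' 0 40
```

```text
t: 3.45
tool_pos: [0.4724, -0.1766, 0.1139]
tool_rot: [0.001, 0.789, 0.615, 0.0]
contact_force: [-0.4, 0.4, 0.3]
grip_width: 0.0427
gripper_force: 0.0
t: 3.95
tool_pos: [0.4721, -0.1765, 0.1142]
tool_rot: [0.001, 0.789, 0.615, 0.0]
contact_force: [-3.9, 1.2, 6.7]
grip_width: 0.0128
gripper_force: 40.5
```

```bash
python3 -m inch '[[-0.015,0,0,0],[-0.03,0,0,0],[-0.045,0,0,0],[-0.06,0,0,0],[-0.075,0,0,0],[-0.09,0,0,0],[-0.1,0,0,0],[-0.104,0,0,0],[-0.107,0,0,0],[-0.11,0,0,0],[-0.11,0,0,0],[-0.11,0,0,0]]'
```

```text
t: 4.95
tool_pos: [0.4452, -0.2805, 0.1141]
tool_rot: [-0.001, 0.789, 0.615, 0.002]
contact_force: [-5.0, 17.1, 15.1]
grip_width: 0.0128
gripper_force: 41.5
```

```bash
python3 -m inch '[[-0.107,0,0,0],[-0.107,0,0,0],[0,0,-0.04,0],[0,0,-0.08,0],[0,0,-0.12,0],[0,0,-0.12,0]]' 0.5 >/dev/null
python3 - <<'E'
from h import *
plan([.563,.1657,.22],105.5)
E
```

```text
t 5.45 TCP [ 0.445  -0.2825  0.2357] j [-0.66 -0.07  1.69  0.    1.52 -0.42] | shift [0.4635 0.0045 0.0155] yaw 60.3 or -119.7
```

I slipped on those rows: the first two were meant as "hold" but commanded a shift towards the stop. The TCP is back where intended. I'll move over the yellow driver and check the scene before going on.

```bash
python3 -m inch '[[0.04,0,0,6],[0.08,0.001,0,12],[0.12,0.001,0,18],[0.16,0.002,0,24],[0.2,0.002,0,30],[0.24,0.002,0,36],[0.28,0.003,0,42],[0.32,0.003,0,48],[0.36,0.003,0,54],[0.4,0.004,0,60.3],[0.44,0.004,0,60.3],[0.4635,0.0045,0,60.3],[0.4635,0.0045,0,60.3],[0.4635,0.0045,0,60.3],[0.4635,0.0045,0,60.3],[0.4635,0.0045,0,60.3]]'
python3 - <<'E'
from h import *
plan([.563,.1657,.136],105.5)
s=r.get_state(); c=r.capture("scene"); np.save("s2.npy",c,allow_pickle=True)
w=r.capture("wrist"); np.save("w2.npy",{**w,"state":s},allow_pickle=True); print({k:w[k] for k in w if k not in("img","range_z")})
a=cv2.resize(c["img"][170:320,110:390],(800,430)); cv2.imwrite("pics/s2.png",a)
P=cloud(c);X,Y,Z=[P[...,i] for i in range(3)]
v,u=np.mgrid[0:400,0:640];H=(u>110)&(u<235)&(v>180)&(v<250)
hsv=cv2.cvtColor(c["img"],cv2.COLOR_BGR2HSV).astype(int)
bl=H&(hsv[...,0]>100)&(hsv[...,0]<125)&(hsv[...,1]>150)&(hsv[...,2]>110)&(Z>.099)&(Z<.109); print("cover",bl.sum(),cv2.minAreaRect((P[bl][:,:2]*1000).astype(np.float32)))
E
```

```text
t: 6.78
tool_pos: [0.5623, 0.1645, 0.2327]
tool_rot: [0.0, 0.991, 0.135, 0.0]
contact_force: [0.0, -0.3, -0.3]
grip_width: 0.0425
gripper_force: 0.0
t 6.78 TCP [0.5623 0.1645 0.2327] j [ 0.2   0.09  1.53 -0.    1.52  1.5 ] | shift [ 0.001  -0.001   0.0967] yaw -0.0 or 180.0
{'fx': 309.70691628693146, 'fy': 309.70691628693146, 'cx': 320.139153077216, 'cy': 202.7381127438408, 'T_tool_cam': array([[-2.52445033e-04, -9.62020158e-01, -2.72978300e-01,
         6.96619224e-02],
       [ 9.99999828e-01, -9.85496155e-05, -5.77475474e-04,
         2.87379998e-04],
       [ 5.28641140e-04, -2.72978399e-01,  9.62020018e-01,
        -1.42320565e-01],
       [ 0.00000000e+00,  0.00000000e+00,  0.00000000e+00,
         1.00000000e+00]]), 'shot': 5}
cover 394 ((442.8443603515625, -283.0144348144531), (129.9840087890625, 53.154659271240234), 78.00707244873047)
```

View pics/s2.png

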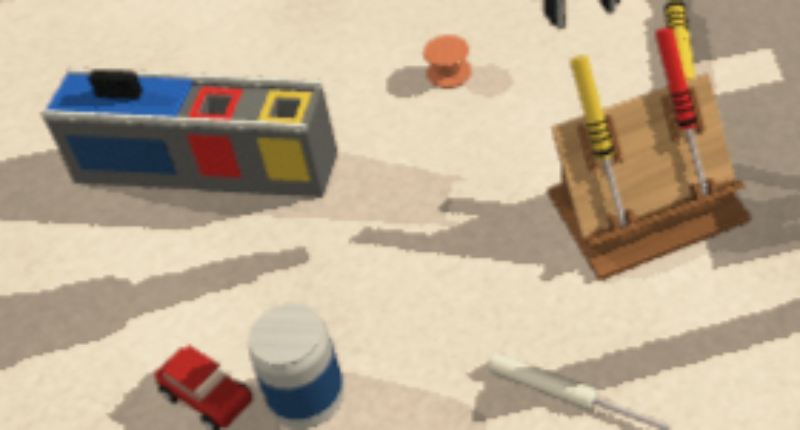

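Cover is fully open at the stop, with both wells showing: red at crop (214,104) and yellow at (286,107). Bystanders and drivers are unmoved. Now I'll grasp yellow and measure the wells.

```bash
python3 -m inch '[[0.001,-0.001,0.03,0],[0.001,-0.001,0.06,0],[0.001,-0.001,0.08,0],[0.001,-0.001,0.097,0],[0.001,-0.001,0.097,0],[0.001,-0.001,0.097,0]]' && python3 -m inch '[[0,0,0,0],[0,0,0,0],[0,0,0,0],[0,0,0,0],[0,0,0,0],[0,0,0,0]]' 0 25
python3 - <<'E'
from h import *
c=np.load("s2.npy",allow_pickle=True).item();P=cloud(c);Z=P[...,2]
hsv=cv2.cvtColor(c["img"],cv2.COLOR_BGR2HSV).astype(int);v,u=np.mgrid[0:400,0:640];H=(u>165)&(u<225)&(v>190)&(v<220)
o=(.1*0)
for nm,m in [("yellow",(hsv[...,0]>18)&(hsv[...,0]<32)),("red",(hsv[...,0]<7)|(hsv[...,0]>172))]:
    m=m&(hsv[...,1]>120)&(hsv[...,2]>70)&H&(Z>.088)&(Z<.104); p=P[m]
    R0=cv2.minAreaRect((p[:,:2]*1000).astype(np.float32)); print(nm,m.sum(),np.median(p[:,2]).round(4),np.round(R0[0],1),np.round(R0[1],1),R0[2],"mean",p.mean(0).round(4))
E
```

```text
t: 7.38
tool_pos: [0.5622, 0.1658, 0.1346]
tool_rot: [0.0, 0.991, 0.135, -0.001]
contact_force: [-0.0, -0.4, 0.1]
grip_width: 0.0427
gripper_force: 0.0
t: 7.88
tool_pos: [0.5643, 0.1666, 0.1375]
tool_rot: [0.0, 0.991, 0.135, 0.002]
contact_force: [-0.9, -2.0, 6.5]
grip_width: 0.0174
gripper_force: 25.7
yellow 105 0.0986 [ 488.4 -126.3] [42.9 59.6] 71.15483093261719 mean [ 0.4824 -0.1238  0.0984]
red 100 0.0984 [ 468.7 -194.2] [44.5 59.6] 72.45111846923828 mean [ 0.4618 -0.1921  0.0983]
```

```bash
python3 -m inch '[[0,0,-0.02,0],[0,0,-0.05,0],[0,0,-0.08,0],[0,0,-0.11,0],[0,0,-0.14,0],[0,0,-0.16,0],[0,0,-0.16,0],[0,0,-0.16,0]]'
python3 - <<'E'
from h import *
s=r.get_state(); 
for n in["scene","side"]:
    c=r.capture(n); np.save(n+"3.npy",c,allow_pickle=True); P=cloud(c); p=P-s["tool_pos"]
    hsv=cv2.cvtColor(c["img"],cv2.COLOR_BGR2HSV).astype(int)
    m=(np.abs(p[...,0])<.15)&(np.abs(p[...,1])<.06)&(p[...,2]<.0)&(p[...,2]>-.15)&(P[...,2]>.19); q=P[m]
    k=m&(hsv[...,0]>18)&(hsv[...,0]<32)&(hsv[...,1]>150); print(n,m.sum(),k.sum())
    if m.sum()>8:
        a=np.median(q,0); d=np.linalg.svd(q-a)[2][0]; d*=np.sign(d[2]); print("below TCP axis",d.round(3),"ctr",a.round(4),"low",q[q[:,2].argmin()].round(4))
a=np.load("scene3.npy",allow_pickle=True).item()["img"][60:260,220:460]; b=np.load("side3.npy",allow_pickle=True).item()["img"][100:300,200:440]
cv2.imwrite("pics/l3.png",cv2.resize(np.hstack([a,b]),(800,333)))
plan([.5,-.12,.29],75.5)
E
```

```text
t: 8.55
tool_pos: [0.5638, 0.1671, 0.2975]
tool_rot: [-0.0, 0.991, 0.135, 0.002]
contact_force: [0.2, -0.1, -2.1]
grip_width: 0.0174
gripper_force: 24.8
scene 209 103
below TCP axis [-0.5   -0.148  0.853] ctr [0.6008 0.1769 0.2689] low [0.64   0.1851 0.1991]
side 114 33
below TCP axis [-0.564 -0.078  0.822] ctr [0.5949 0.1819 0.2664] low [0.6417 0.188  0.1926]
t 8.65 TCP [0.5625 0.1667 0.2942] j [0.2  0.08 1.43 0.   1.63 1.5 ] | shift [-0.1371  0.2595  0.0043] yaw 30.1 or -149.9
```

View pics/l3.png

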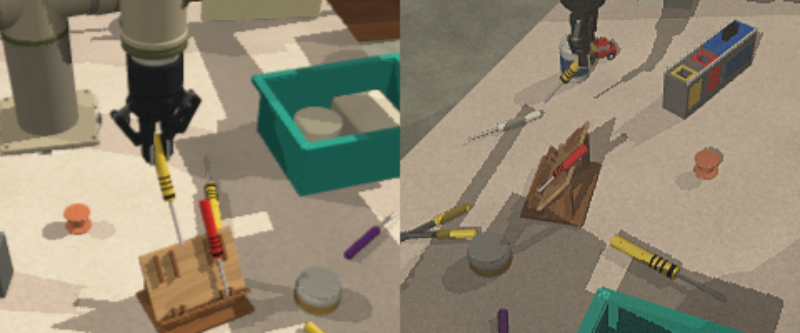

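Yellow is held firmly at its ~34° lean, with the tip towards tool +x. The plan is tip into the well, then use the well's far wall to turn it upright.

Run:
```python
from h import *
plan([.41,-.1045,.2935],75.5)
```

```text
t 8.65 TCP [0.5625 0.1667 0.2942] j [0.2  0.08 1.43 0.   1.63 1.5 ] | shift [-0.2196  0.2204  0.0009] yaw 30.1 or -149.9
```

```bash
python3 -m inch '[[-0.022,0.022,0,3],[-0.044,0.044,0,6],[-0.066,0.066,0,9],[-0.088,0.088,0,12],[-0.11,0.11,0,15],[-0.132,0.132,0,18],[-0.154,0.154,0,21],[-0.176,0.176,0,24],[-0.198,0.198,0,27],[-0.22,0.22,0,30],[-0.22,0.22,0,30],[-0.22,0.22,0,30],[-0.22,0.22,0,30]]'
python3 - <<'E'
from h import *
plan([.41,-.1045,.2135],75.5)
s=r.get_state(); c=r.capture("scene"); P=cloud(c); p=P-s["tool_pos"]
e=np.array([.968,-.25]);n=np.array([.25,.968]); px=p[...,:2]@e; py=p[...,:2]@n
m=(px>0)&(px<.12)&(abs(py)<.025)&(p[...,2]<.01)&(P[...,2]>.125); q=np.stack([px[m],py[m],p[...,2][m]],1)
a=np.median(q,0); d=np.linalg.svd(q-a)[2][0]; print(m.sum(),"axis local",d.round(3),a.round(4))
for z in np.arange(-.1,0,.01):
    k=abs(q[:,2]-z)<.005
    if k.any(): print(z.round(2),k.sum(),np.median(q[k],0).round(4))
E
```

```text
t: 9.73
tool_pos: [0.4096, -0.1038, 0.2941]
tool_rot: [-0.0, 0.992, -0.126, -0.001]
contact_force: [-0.5, 0.1, -0.3]
grip_width: 0.0173
gripper_force: 24.8
t 9.73 TCP [ 0.4096 -0.1038  0.2941] j [-0.37 -0.38  1.84  0.    1.68  1.45] | shift [0.0007 0.0006 0.0806] yaw 0.0 or -180.0
220 axis local [ 0.533 -0.02  -0.846] [ 0.0337  0.0005 -0.0206]
-0.1 5 [ 0.0792 -0.0011 -0.0955]
-0.09 7 [ 0.0742 -0.0016 -0.0898]
-0.08 8 [ 0.0713  0.     -0.0796]
-0.07 10 [ 0.0632 -0.0008 -0.0717]
-0.06 11 [ 0.0556 -0.0001 -0.0593]
-0.05 9 [ 0.0467 -0.0018 -0.0493]
-0.04 16 [ 0.0428  0.0046 -0.0378]
-0.03 32 [ 0.0393  0.0018 -0.0302]
-0.02 34 [ 0.0327  0.002  -0.0185]
-0.01 23 [ 0.0266  0.0006 -0.0112]
```

```bash
python3 -m inch '[[0,0,0.03,0],[0,0,0.06,0],[0,0,0.08,0],[0,0,0.09,0],[0,0,0.098,0],[0,0,0.106,0],[0,0,0.114,0],[0,0,0.116,0],[0,0,0.116,0]]'
python3 - <<'E'
from h import *
c=r.capture("scene"); d=r.capture("side")
cv2.imwrite("pics/i1.png",np.hstack([cv2.resize(c["img"][140:240,140:260],(400,333)),cv2.resize(d["img"][60:180,320:440],(400,333))]))
E
```

```text
t: 10.53
tool_pos: [0.4101, -0.1041, 0.1793]
tool_rot: [-0.0, 0.992, -0.126, -0.0]
contact_force: [0.2, -0.9, -0.9]
grip_width: 0.0171
gripper_force: 24.8
```

View pics/i1.png

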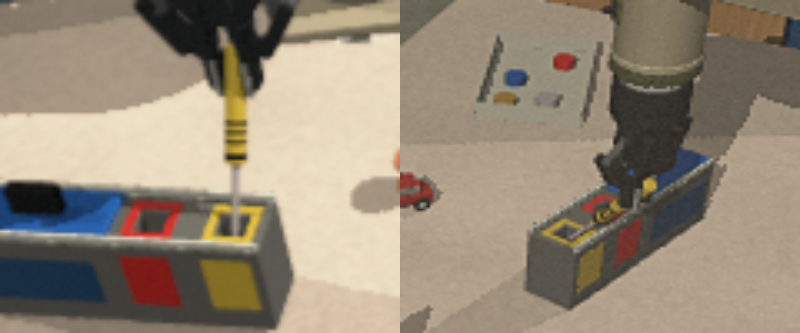

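The tip is in the yellow well with no contact force (shank meets the mouth at left-crop (235,230)). Now I'll swing it upright against the far wall.

```bash
python3 -m inch '[[0.008,0,0,0],[0.016,0,0,0],[0.024,0,0,0],[0.032,0,0,0],[0.04,0,0,0],[0.04,0,0,0]]'; python3 -m inch '[[0.008,0,0,0],[0.016,0,0,0],[0.024,0,0,0],[0.032,0,0,0],[0.04,0,0,0],[0.044,0,0,0],[0.044,0,0,0]]'
python3 - <<'E'
from h import *
s=r.get_state(); d=r.capture("side"); c=r.capture("scene");np.save("c4.npy",c,allow_pickle=True)
P=cloud(c); p=P-s["tool_pos"];e=np.array([.968,-.25]);n=np.array([.25,.968]); px=p[...,:2]@e; py=p[...,:2]@n
m=(abs(px)<.08)&(abs(py)<.025)&(p[...,2]<.0)&(P[...,2]>.108); q=np.stack([px[m],py[m],p[...,2][m]],1)
for z in np.arange(-.1,0,.01):
    k=abs(q[:,2]-z)<.005
    if k.any(): print(z.round(2),k.sum(),np.median(q[k],0).round(4))
cv2.imwrite("pics/i2.png",np.hstack([cv2.resize(c["img"][140:240,140:260],(400,333)),cv2.resize(d["img"][60:180,320:440],(400,333))]))
E
```

```text
t: 11.13
tool_pos: [0.45, -0.1147, 0.1793]
tool_rot: [0.0, 0.992, -0.126, 0.0]
contact_force: [-0.1, -0.5, -0.4]
grip_width: 0.0167
gripper_force: 26.4
t: 11.72
tool_pos: [0.4922, -0.1254, 0.1792]
tool_rot: [-0.0, 0.992, -0.126, 0.0]
contact_force: [-1.4, 0.7, 0.3]
grip_width: 0.0175
gripper_force: 26.3
-0.07 16 [ 0.0094 -0.0002 -0.0702]
-0.06 4 [-0.0011  0.0004 -0.0612]
-0.05 11 [ 0.0031  0.0027 -0.0489]
-0.04 20 [ 0.0023  0.0016 -0.0421]
-0.03 21 [ 0.0023  0.003  -0.0312]
-0.02 25 [ 0.001   0.0028 -0.0198]
-0.01 17 [ 0.0006  0.0019 -0.0096]
```

View pics/i2.png

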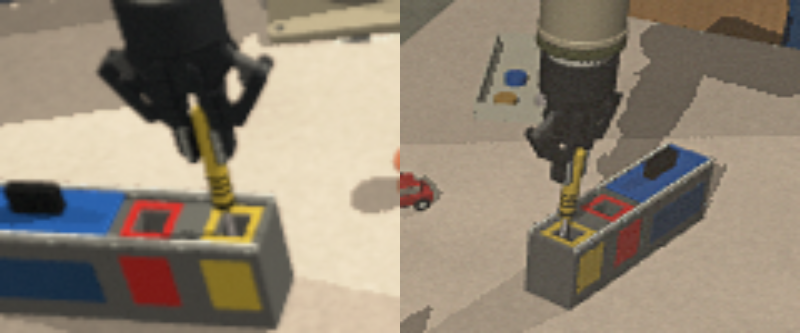

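Upright to within ~4° now (handle bottom just above the yellow mouth). Centre it and lower.

```bash
python3 -m inch '[[-0.004,0,0,0],[-0.006,0,0.005,0],[-0.006,0,0.012,0],[-0.006,0,0.019,0],[-0.006,0,0.025,0],[-0.006,0,0.03,0],[-0.006,0,0.03,0]]'
python3 - <<'E'
from h import *
s=r.get_state(); c=r.capture("scene")
P=cloud(c); p=P-np.array([.4835,-.1235,0]);e=np.array([.968,-.25]);n=np.array([.25,.968]); px=p[...,:2]@e; py=p[...,:2]@n
m=(abs(px)<.04)&(abs(py)<.025)&(P[...,2]<s["tool_pos"][2]+.01)&(P[...,2]>.106); q=np.stack([px[m],py[m],p[...,2][m]],1)
for z in np.arange(.11,.2,.01):
    k=abs(q[:,2]-z)<.005
    if k.any(): print(z.round(2),k.sum(),np.median(q[k],0).round(4))
E
```

```text
t: 12.4
tool_pos: [0.4846, -0.1233, 0.1475]
tool_rot: [-0.0, 0.992, -0.126, -0.001]
contact_force: [-0.8, 1.0, -0.9]
grip_width: 0.0172
gripper_force: 26.3
0.11 50 [0.0045 0.0019 0.1075]
0.12 20 [0.0019 0.0042 0.1201]
0.13 18 [0.0028 0.0026 0.1295]
0.14 16 [0.0009 0.0009 0.1389]
0.15 24 [ 0.0025 -0.0018  0.1524]
0.16 6 [ 0.0067 -0.01    0.1571]
```

```bash
python3 -m inch '[[0,0,0.004,0],[0,0,0.008,0],[0,0,0.011,0],[0,0,0.011,0],[0,0,0.011,0]]'; python3 -m inch '[[0,0,0,0],[0,0,0,0],[0,0,0,0],[0,0,0,0]]' 0.45; python3 -m inch '[[0,0,-0.02,0],[0,0,-0.06,0],[0,0,-0.1,0],[0,0,-0.14,0],[0,0,-0.14,0],[0,0,-0.14,0]]';  python3 - <<'E'
from h import *
c=r.capture("scene")
P=cloud(c); p=P-np.array([.4835,-.1235,0]);e=np.array([.968,-.25]);n=np.array([.25,.968]); px=p[...,:2]@e; py=p[...,:2]@n
m=(abs(px)<.05)&(abs(py)<.05)&(P[...,2]<.22)&(P[...,2]>.106); q=np.stack([px[m],py[m],p[...,2][m]],1)
print("top",np.percentile(q[:,2],[90,98,100]))
for z in np.arange(.11,.22,.01):
    k=abs(q[:,2]-z)<.005
    if k.any(): print(z.round(2),k.sum(),np.median(q[k],0).round(4))
fitdrivers(c)
plan([.539,.2523,.26],105.5)
E
```

```text
t: 12.87
tool_pos: [0.4854, -0.1236, 0.138]
tool_rot: [-0.0, 0.992, -0.126, -0.0]
contact_force: [-1.0, -0.3, -0.0]
grip_width: 0.0174
gripper_force: 26.3
t: 13.2
tool_pos: [0.4857, -0.1237, 0.1386]
tool_rot: [0.0, 0.992, -0.126, 0.0]
contact_force: [-0.6, 0.3, 0.2]
grip_width: 0.0385
gripper_force: 0.0
t: 13.7
tool_pos: [0.4873, -0.1243, 0.2821]
tool_rot: [0.001, 0.992, -0.126, 0.003]
contact_force: [0.8, -1.0, 0.2]
grip_width: 0.0384
gripper_force: 0.0
top [0.17557504 0.17798661 0.17938835]
0.11 71 [ 0.0046 -0.0004  0.108 ]
0.12 17 [0.0013 0.0038 0.1191]
0.13 21 [0.0007 0.003  0.1303]
0.14 18 [-0.0008  0.0037  0.1409]
0.15 18 [-0.      0.0024  0.1493]
0.16 22 [-0.0016  0.0032  0.1589]
0.17 22 [-0.0031  0.0019  0.1706]
0.18 22 [-0.0067  0.0008  0.1775]
yellow 1 fit axis [0. 0. 0.] want [-0.553 -0.153  0.819] ctr [0.5346 0.2744 0.1178] top [0.5346 0.2744 0.1178] @z.155 [0.5095 0.2674 0.155 ]
red 186 fit axis [-0.543 -0.169  0.823] want [-0.553 -0.153  0.819] ctr [0.5506 0.2553 0.1385] top [0.5253 0.2483 0.176 ] @z.155 [0.5395 0.2522 0.155 ]
t 13.75 TCP [ 0.4862 -0.1239  0.2795] j [-0.35 -0.16  1.69 -0.    1.61  1.47] | shift [-0.0428 -0.3775  0.0193] yaw -30.0 or 150.0
```

Yellow stands on the bottom (top at 0.176 m, lean ~4°). Now red.

```bash
python3 -m inch '[[-0.004,-0.038,0,-3],[-0.009,-0.076,0,-6],[-0.013,-0.114,0,-9],[-0.017,-0.152,0,-12],[-0.021,-0.19,0,-15],[-0.026,-0.228,0,-18],[-0.03,-0.266,0,-21],[-0.034,-0.304,0,-24],[-0.038,-0.342,0,-27],[-0.042,-0.377,0,-30],[-0.042,-0.377,0,-30],[-0.042,-0.377,0,-30],[-0.042,-0.377,0,-30]]' 0.5;  python3 - <<'E'
from h import *
plan([.5405,.2523,.1365],105.5)
E
```

```text
t: 14.83
tool_pos: [0.5381, 0.2515, 0.2763]
tool_rot: [0.001, 0.991, 0.135, -0.002]
contact_force: [0.1, -1.5, -1.2]
grip_width: 0.0431
gripper_force: 0.0
t 14.83 TCP [0.5381 0.2515 0.2763] j [ 0.35  0.1   1.44 -0.    1.61  1.65] | shift [ 0.003  -0.0003  0.1398] yaw 0.1 or -179.9
```

```bash
python3 -m inch '[[0.003,0,0.03,0],[0.003,0,0.06,0],[0.003,0,0.09,0],[0.003,0,0.12,0],[0.003,0,0.14,0],[0.003,0,0.14,0],[0.003,0,0.14,0]]' && python3 -m inch '[[0,0,0,0],[0,0,0,0],[0,0,0,0],[0,0,0,0],[0,0,0,0],[0,0,0,0]]' 0 25 && python3 -m inch '[[0,0,-0.02,0],[0,0,-0.05,0],[0,0,-0.08,0],[0,0,-0.11,0],[0,0,-0.14,0],[0,0,-0.16,0],[0,0,-0.16,0],[0,0,-0.16,0]]'
python3 - <<'E'
from h import *
plan([.4645-.0736,-.1915+.019,.2935],75.5)
E
```

```text
t: 15.42
tool_pos: [0.5408, 0.2509, 0.137]
tool_rot: [0.0, 0.991, 0.134, -0.002]
contact_force: [0.8, 0.5, -0.0]
grip_width: 0.043
gripper_force: 0.0
t: 15.92
tool_pos: [0.5433, 0.2529, 0.1409]
tool_rot: [-0.0, 0.991, 0.135, 0.002]
contact_force: [0.1, -2.2, 7.1]
grip_width: 0.017
gripper_force: 26.0
t: 16.58
tool_pos: [0.5427, 0.2532, 0.3008]
tool_rot: [-0.001, 0.991, 0.135, 0.002]
contact_force: [-1.1, -0.4, -1.8]
grip_width: 0.0172
gripper_force: 25.3
t 16.58 TCP [0.5427 0.2532 0.3008] j [0.35 0.1  1.39 0.   1.64 1.65] | shift [-0.2605  0.3694  0.006 ] yaw 30.1 or -149.9
```

```bash
python3 -m inch '[[-0.022,0.031,0,3],[-0.044,0.062,0,6],[-0.066,0.093,0,9],[-0.088,0.124,0,12],[-0.11,0.155,0,15],[-0.132,0.186,0,18],[-0.154,0.217,0,21],[-0.176,0.248,0,24],[-0.198,0.279,0,27],[-0.22,0.31,0,30],[-0.242,0.341,0,30],[-0.26,0.369,0,30],[-0.26,0.369,0,30],[-0.26,0.369,0,30],[-0.26,0.369,0,30]]'
python3 - <<'E'
from h import *
plan([.391,-.1725,.1775],75.5)
s=r.get_state(); c=r.capture("scene"); P=cloud(c); p=P-s["tool_pos"]
e=np.array([.968,-.25]);n=np.array([.25,.968]); px=p[...,:2]@e; py=p[...,:2]@n
m=(px>0)&(px<.12)&(abs(py)<.025)&(p[...,2]<.01)&(P[...,2]>.125); q=np.stack([px[m],py[m],p[...,2][m]],1)
for z in np.arange(-.11,0,.01):
    k=abs(q[:,2]-z)<.005
    if k.any(): print(z.round(2),k.sum(),np.median(q[k],0).round(4))
E
```

```text
t: 17.83
tool_pos: [0.3899, -0.1721, 0.2971]
tool_rot: [-0.001, 0.992, -0.126, -0.001]
contact_force: [-0.5, 0.0, 0.0]
grip_width: 0.0172
gripper_force: 25.3
t 17.83 TCP [ 0.3899 -0.1721  0.2971] j [-0.54 -0.37  1.83  0.    1.68  1.29] | shift [0.0014 0.0003 0.1196] yaw -0.0 or 180.0
-0.1 8 [ 0.0754  0.     -0.0983]
-0.09 8 [ 0.0698  0.0003 -0.09  ]
-0.08 13 [ 0.0627 -0.0008 -0.08  ]
-0.07 13 [ 0.0566  0.0001 -0.0699]
-0.06 15 [ 0.0496  0.0004 -0.0602]
-0.05 13 [ 0.0423  0.0007 -0.051 ]
-0.04 25 [ 0.0401  0.0022 -0.0392]
-0.03 32 [ 0.0342  0.0036 -0.0293]
-0.02 36 [ 0.0267  0.003  -0.0195]
-0.01 38 [ 0.0192  0.0023 -0.0108]
```

```bash
python3 -m inch '[[0.005,0,0.03,0],[0.005,0,0.06,0],[0.005,0,0.08,0],[0.005,0,0.09,0],[0.005,0,0.1,0],[0.005,0,0.108,0],[0.005,0,0.116,0],[0.005,0,0.118,0],[0.005,0,0.118,0]]'
python3 - <<'E'
from h import *
c=r.capture("scene"); d=r.capture("side")
cv2.imwrite("pics/i5.png",np.hstack([cv2.resize(c["img"][140:240,140:260],(400,333)),cv2.resize(d["img"][60:180,320:440],(400,333))]))
E
```

```text
t: 18.63
tool_pos: [0.3954, -0.1737, 0.1804]
tool_rot: [0.0, 0.992, -0.126, 0.0]
contact_force: [0.2, 1.3, -0.2]
grip_width: 0.017
gripper_force: 25.3
```

View pics/i5.png

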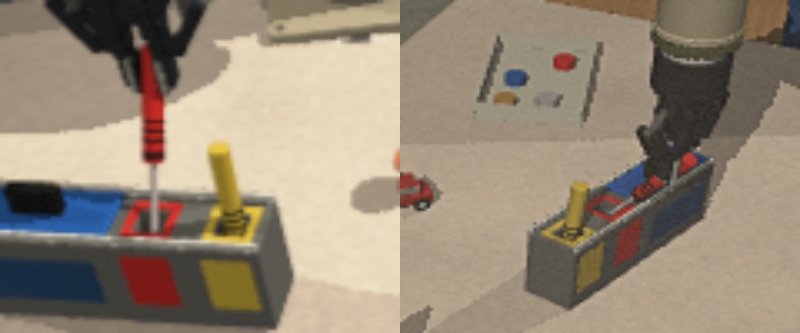

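Red's tip is in the red well (left crop (153,230)) without contact force, and yellow stands in its well at (228,190). Swing red upright.

```bash
python3 -m inch '[[0.008,0,0,0],[0.016,0,0,0],[0.024,0,0,0],[0.032,0,0,0],[0.04,0,0,0],[0.048,0,0,0],[0.056,0,0,0],[0.064,0,0,0],[0.072,0,0,0],[0.08,0,0,0],[0.08,0,0,0],[0.08,0,0,0]]'
python3 -m inch '[[-0.004,0,0,0],[-0.006,0,0,0],[-0.006,0,0,0]]'
python3 - <<'E'
from h import *
s=r.get_state(); c=r.capture("scene");e=np.array([.968,-.25]);n=np.array([.25,.968]); t=s["tool_pos"][:2]-[.4645,-.1915]; print("tcp local",t@e,t@n)
P=cloud(c); p=P-np.array([.4645,-.1915,0]); px=p[...,:2]@e; py=p[...,:2]@n
m=(abs(px)<.04)&(abs(py)<.025)&(P[...,2]<s["tool_pos"][2]+.01)&(P[...,2]>.106); q=np.stack([px[m],py[m],p[...,2][m]],1)
for z in np.arange(.11,.2,.01):
    k=abs(q[:,2]-z)<.005
    if k.any(): print(z.round(2),k.sum(),np.median(q[k],0).round(4))
E
```

```text
t: 19.73
tool_pos: [0.4729, -0.1937, 0.1801]
tool_rot: [-0.0, 0.992, -0.126, -0.0]
contact_force: [-0.8, 0.5, -0.8]
grip_width: 0.0176
gripper_force: 27.4
t: 19.98
tool_pos: [0.4663, -0.1921, 0.1805]
tool_rot: [0.0, 0.992, -0.126, 0.0]
contact_force: [-0.4, -0.0, -0.5]
grip_width: 0.0171
gripper_force: 27.3
tcp local 0.0019175373667709354 -0.00016715772047421623
0.11 35 [0.0296 0.0043 0.1074]
0.12 5 [-3.000e-04 -1.000e-04  1.188e-01]
0.13 18 [0.0026 0.0034 0.1315]
0.14 17 [0.0025 0.0021 0.1401]
0.15 24 [0.0019 0.0022 0.1494]
0.16 23 [0.0002 0.0018 0.1595]
0.17 14 [0.0005 0.0013 0.1694]
0.18 17 [-0.0008 -0.0027  0.1814]
0.19 17 [ 0.007  -0.0088  0.1878]
```

Same picture as yellow: nearly upright and centred. Lower, release, retreat.

```bash
python3 -m inch '[[0,0,0.006,0],[0,0,0.013,0],[0,0,0.02,0],[0,0,0.026,0],[0,0,0.032,0],[0,0,0.038,0],[0,0,0.041,0],[0,0,0.041,0],[0,0,0.041,0]]'; python3 -m inch '[[0,0,0,0],[0,0,0,0],[0,0,0,0],[0,0,0,0]]' 0.45; python3 -m inch '[[0,0,-0.02,0],[0,0,-0.06,0],[0,0,-0.1,0],[0,0,-0.14,0],[0,0,-0.14,0],[-0.04,0,-0.14,0],[-0.04,0,-0.14,0]]';  python3 - <<'E'
from h import *
e=np.array([.968,-.25]);n=np.array([.25,.968])
c=r.capture("scene"); P=cloud(c); d=r.capture("side")
for o in ([.4835,-.1235,0],[.4645,-.1915,0]):
    p=P-np.array(o); px=p[...,:2]@e; py=p[...,:2]@n
    m=(abs(px)<.04)&(abs(py)<.025)&(P[...,2]<.21)&(P[...,2]>.106); q=np.stack([px[m],py[m],p[...,2][m]],1)
    print("top",np.percentile(q[:,2],[90,98,100]).round(4))
    for z in (.12,.14,.16,.17): k=abs(q[:,2]-z)<.006; print(z,k.sum(),np.median(q[k],0).round(4))
hsv=cv2.cvtColor(c["img"],cv2.COLOR_BGR2HSV).astype(int)
bl=(P[...,1]<-.1)&(hsv[...,0]>100)&(hsv[...,0]<125)&(hsv[...,1]>150)&(hsv[...,2]>110)&(P[...,2]>.099)&(P[...,2]<.109)&(P[...,0]<.6)&(P[...,0]>.35); print("cover",cv2.minAreaRect((P[bl][:,:2]*1000).astype(np.float32)))
cv2.imwrite("pics/fin.png",np.hstack([cv2.resize(c["img"][140:320,120:336],(400,333)),cv2.resize(d["img"][60:180,280:424],(400,333))]))
E
```

```text
t: 20.78
tool_pos: [0.467, -0.1922, 0.1391]
tool_rot: [-0.0, 0.992, -0.126, 0.0]
contact_force: [2.5, -1.2, -1.4]
grip_width: 0.0172
gripper_force: 27.1
t: 21.12
tool_pos: [0.4666, -0.1922, 0.1394]
tool_rot: [-0.0, 0.992, -0.126, -0.0]
contact_force: [1.1, -0.5, 0.4]
grip_width: 0.0384
gripper_force: 0.0
t: 21.7
tool_pos: [0.423, -0.1802, 0.2763]
tool_rot: [-0.001, 0.992, -0.126, -0.004]
contact_force: [-0.9, 0.2, -1.1]
grip_width: 0.0386
gripper_force: 0.0
top [0.1767 0.1788 0.1796]
0.12 25 [0.0017 0.0042 0.12  ]
0.14 22 [-0.0007  0.0026  0.14  ]
0.16 24 [-0.0023  0.0036  0.1609]
0.17 25 [-0.0026  0.0044  0.1698]
top [0.1762 0.1791 0.1807]
0.12 23 [0.0028 0.0032 0.1194]
0.14 25 [-0.001   0.0025  0.1405]
0.16 26 [-0.0021  0.0031  0.1604]
0.17 23 [-0.0039  0.0024  0.1699]
cover ((442.8662414550781, -282.33367919921875), (130.22169494628906, 53.325618743896484), 76.07842254638672)
```

View pics/fin.png

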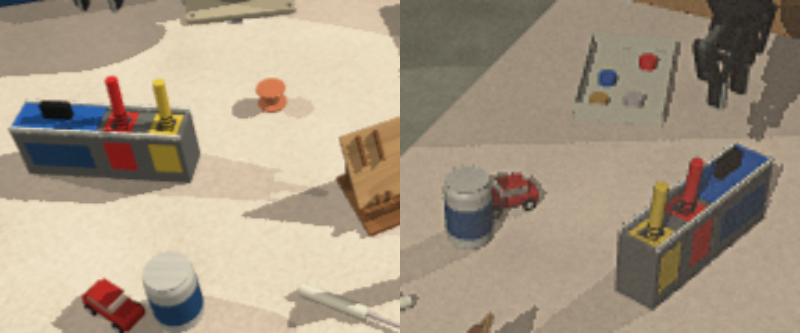

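Both drivers stand in their own wells (red at left-crop (115,100), yellow at (163,100)). Tops are at 0.176 m, the cover is open and the robot is clear.

```bash
python3 -c "
from plant import r
print(r.hand_in())"
```

```text
the job is handed in; nothing more can be done
None
```

The job is handed in at about 22 s: by the final pictures the cover is fully open and both drivers stand on the bottom of their own wells, with the can, toy car and spool not visibly moved (the tin was outside that last crop); one mistyped move pushed the grip towards the cover's stop for two rows, and I don't know the peak force; the hand-in returned no verdict.

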